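# Roll a denture blank into its dock and bolt it in

### The arm

A 6-joint arm with a two-finger parallel gripper is mounted at the origin on the work surface. World frame = base frame: x ahead of the robot, y to its left, z up, the work surface at z = 0. Lengths are in m, angles in rad, forces in N, time in s.
With the tool pointing down it reaches from about 0.35 to 0.875 m from the base axis. Payload 4.2 kg.
Tool frame: the origin (TCP) lies midway between the tips of the shut fingers; the grasp point (between the pads) lies 19 mm behind it; z points along the fingers, y is the line along which they close (so a half turn about z gives the same grasp; the last joint's range is limited). The gripper opens to 87 mm and grips with 3 to 60 N. Pads are 19 mm wide; open, the fingers measure 117 mm over their backs; the gripper's body (75 mm by 190 mm) begins 51 mm behind the grasp point.
Start: joints at [1.395, 0.385, 0.008, 0, -1.194, -0.259], TCP at [0.263, 0.567, 0.223] pointing down, gripper open.
Joint ranges: [-3.14, 3.14], [-1.21, 2.06], [-1.07, 1.41], [-3.16, 2.05], [-2.99, -0.16], [-3.1, 3.1]. Speed limits (rad/s): [2.79, 2.79, 3.14, 3.14, 3.14, 3.14].

### API

Orientations are given as a rotation vector (axis times angle).
In Python, from bench import manip gives the robot as it stands.
- The arm moves only by the tool step_arm, never from a script. Its argument "steps" is a list of rows, each an object of numbers: "tx", "ty", "tz": the shift along the tool's x, y, z in units of 50 mm (1.0 is 50 mm); "twist": the turn about the tool's z in units of 8 degrees (1.0 is 8 degrees). In form: [{"tx": .., "ty": .., "tz": .., "twist": ..}, ...]. A call has 1 to 8 rows; each row is the pose to reach, as a shift and turn from the pose commanded when the call began, along the tool's axes at that moment; what a row does not reach only later rows make up. A row lasts 1/10 s, in which the tool goes at most 50 mm and 8.59 degrees, less where a joint would pass 70% of its speed; a pose out of reach is approached as far as the arm can. A call with a gripper value outside its range is refused whole. "claw" is the finger opening in mm, from 0 to 87, set as the call begins (left out, the last holds). The fingers move at their own pace and stop on an object; "force" is the grip in N (left out, the last holds). Time passes only in rows, so rows that repeat a pose let the fingers close. It gives the time, the measured TCP pose, the force and the opening at its end, in the units of the state.
- manip.state(): the state, without advancing time (a new reading comes with each control period).
- manip.get_image(name): name is "scene" or "top" or "wrist"; returns a dict with "img" (400x640x3 uint8, red, green, blue), "vertical_fov" (degrees; the focal length in pixels is half the picture's height over the tangent of half this angle, whatever the lens; pixels are square), "cx", "cy" (the principal point, pixels), "T" (4x4, takes a point from camera to world coordinates). Camera axes: x right, y down, z forward; pixel columns grow to the right and rows downward; lengths in m; the calibration is good to about 2 mm. The wrist camera is an equidistant fisheye: a pixel r from the principal point sees the ray r / f radians off the axis. A picture is of the moment at which its call begins. There is no depth.
- manip.sign_off(): hands the job in, once; it reports no verdict.
The state is a dict: "t": time; "joint_pos": joint angles; "qd": joint speeds; "effort": joint torques, N m; "eef_pos": TCP position; "orientation": TCP orientation; "contact_force": force on the tool from outside, world axes, zero at the start; "moment": the same for the moment, N m; "width": opening from 0.0 (shut) to 1.0 (fully open).
Only numpy, scipy, OpenCV 4.12 (cv2) and the standard library are available. Lean on these libraries where they do the work, as an engineer would, in place of code of your own. Each camera call takes 0.05 s, during which the arm holds its last target. There are 200 camera calls.

### The job

Draw the dock's red-knobbed keeper bolt fully back so that the lane is clear, then roll the pink milling blank on its rim along the desk, through the mouth of the lane, until it rests against the blue end stop, and slide the bolt fully closed behind it. The blank must roll there (not be carried or dragged) and never be lifted or fall over, and the jaw model, jar and handpiece are to be left where they are.

Things in the scene. Friction and masses are not known exactly. Their poses are not given: they have to be found in the camera images.
- disc: Pink milling blank: disc 98.6 mm in diameter, 26 mm thick, about 0.23 kg, standing free on its rim. Origin at its centre, 49.3 mm above the desk. Own y = the axle; own z points to the white dot near the rim of both faces, at the top at the start. Starts 270 to 310 mm short of the parking place, nearly in line with the lane (10 mm, 0.08 rad). A light push rolls it and it coasts on.
- dock: Parking dock, fixed. Origin on the desk under a parked disc's centre; x = the way a disc rolls in, y = left of that, z up. Two fences 6 mm thick, 26 mm high, x = -135 to 45 mm, leave a lane y = -17 to 17 mm. Blue end stop: face at x = 49 mm, 70 mm high. Grey bolt housing on the +y side: x = -81 to -41, y = 35 to 110 mm, 45 mm high.
- park (a point): Centre of the disc when parked against the end stop: 49.3 mm above the dock's origin, axes as the dock.
- keeper (a joint): Keeper bolt: steel bar 14 mm wide, 30 to 42 mm above the desk, sliding along dock y at dock x = -61 mm. 0 = fully closed (bar across the lane just behind a parked disc); grows in m towards +y; 0.06 = fully open, lane clear. Starts 0 to 18 mm open. About 1.5 N of friction; stays where it is left.
- knob (a point): Grip point of the bolt's red upright knob, 14 by 14 mm square in the dock's axes, top 92 mm above the desk and free down to 45 mm; the point is on its axis 85 mm above the desk. At dock x = -61 mm, y = 47 mm plus the bolt's joint value.
- jaw_model: Bystander: cream and pink dental jaw model with white teeth, 56 x 70 x 35 mm, loose. Origin under its centre.
- jar: Bystander: small amber glass jar with steel cap, 44 mm in diameter, 58 mm tall, loose. Origin under its centre.
- handpiece: Bystander: steel dental handpiece lying on the desk, about 135 mm long along its x, 20 mm thick, loose. Origin on the desk under its middle.
- bur_case: Bystander: white instrument case, 160 x 220 mm, 45 mm high with its little instruments, fixed. Origin under its centre.
- mouth (a point): Middle of the lane's flared mouth, 49.3 mm above the desk at dock x = -195 mm; axes as the dock. The mouth is about 88 mm wide here and narrows to the 34 mm lane at dock x = -135 mm.
Things that resemble listed ones, but are neither listed nor needed, are in the scene too. Leave any grey or purple look-alike of the disc alone.

How it is judged:
On the way, in this order (a step that is already met when the one before it is completed fails the run):
1. the keeper bolt is drawn back clear of the lane (within 10 mm of fully open) while the disc is still outside (value of joint keeper above 0.05 m and x of disc in the frame of dock below -0.2 m), for 0.1 s.
2. the disc is rolling: its white dot has turned from the top to the lower half (more than 2.1 rad) while the disc is still on its way (angle between disc's own z axis and vertical above 2.1 rad and x of disc in the frame of dock below -0.03 m), for 0.05 s.
3. the disc stands parked against the end stop, with the bolt still open (distance between disc and park below 0.012 m and linear speed of disc below 0.03 m/s and value of joint keeper above 0.04 m), for 0.2 s.
At the end, for the whole second after the job is handed in: The disc stands upright (within 0.25 rad) at rest within 12 mm of the parking place against the end stop, and the keeper bolt is closed behind it to within 6 mm (value of joint keeper below 0.006 m and distance between disc and park below 0.012 m and angle between disc's own y axis and vertical between 1.32 and 1.82 rad and linear speed of disc below 0.02 m/s); the robot touches nothing.
It fails at once if the disc tips over (leans more than 0.5 rad) (angle between disc's own y axis and vertical below 1.07 rad or angle between disc's own y axis and vertical above 2.07 rad).
It fails at once if the disc is lifted (its centre more than 20 mm above its rolling height) (height (world z) of disc above 0.0693 m).
It fails at once if the jaw model, jar or handpiece is moved more than 25 mm (distance of any of jaw_model, jar, handpiece from where it was at the start of the episode above 0.025 m).
It also fails if it takes over 72 s, if anything falls off the work surface, if the arm or the gripper's body presses on something with over 40 N, if the wrist force passes 120 N, or if a joint passes its speed limit or range.

## Working session

There is one attempt and no reset: what is moved stays moved. The work goes in short steps, Python scripts to look and compute and a tool call to move; the robot and the scene stay as the last step left them, time stands still between calls to the robot, and variables do not carry over. Pictures are saved under pics/ and viewed, on a budget of 10 in all, crops included, one or two more only if the job needs it, and the job is handed in when it is done.

Besides the shell and the picture viewer there is one more tool, called after "Request:" as name([rows], argument=value, ...), one row to a line, values as JSON. step_arm: Moves the arm, as the interface text tells. Its arguments: {"type":"object","properties":{"steps":{"type":"array","items":{"type":"object","properties":{"tx":{"type":"number"},"ty":{"type":"number"},"tz":{"type":"number"},"twist":{"type":"number"}}}},"claw":{"type":"number"},"force":{"type":"number"}},"required":["steps"]}

```bash
mkdir -p pics
cat > h.py <<'E'
import numpy as np, cv2
from bench import manip
from scipy.spatial.transform import Rotation as R
def snap(n,f=None):
    d=manip.get_image(n)
    if f: cv2.imwrite('pics/'+f,d['img'][:,:,::-1])
    return d
def ray(d,u,v):
    h=d['img'].shape[0]; f=h/2/np.tan(np.radians(d['vertical_fov']/2)); T=np.array(d['T'])
    r=np.array([(u-d['cx'])/f,(v-d['cy'])/f,1]); return T[:3,3],T[:3,:3]@r
def onz(d,u,v,z):
    o,r=ray(d,u,v); return o+r*(z-o[2])/r[2]
def proj(d,p):
    h=d['img'].shape[0]; f=h/2/np.tan(np.radians(d['vertical_fov']/2)); T=np.array(d['T'])
    q=T[:3,:3].T@(np.array(p)-T[:3,3]); return d['cx']+f*q[0]/q[2], d['cy']+f*q[1]/q[2]
E
python3 - <<'E'
from h import *
import pickle
a=snap('top','top0.png');b=snap('scene','scene0.png');pickle.dump((a,b),open('im0.pkl','wb'))
for d in(a,b): print(d['vertical_fov'],d['cx'],d['cy'],np.round(d['T'],3).tolist())
print(manip.state())
E
```

```text
52.88388961619211 321.83272344806295 192.29605078123456 [[0.012, -0.998, 0.063, 0.509], [-1.0, -0.012, 0.003, 0.027], [-0.002, -0.063, -0.998, 1.132], [0.0, 0.0, 0.0, 1.0]]
56.23588963208235 329.3655341048953 202.78102276852906 [[0.153, 0.806, -0.572, 1.037], [0.988, -0.135, 0.073, -0.048], [-0.018, -0.576, -0.817, 0.786], [0.0, 0.0, 0.0, 1.0]]
{'t': 0.1, 'joint_pos': array([ 1.39461689e+00,  3.85466152e-01,  6.74314663e-03, -3.88697897e-04,
       -1.19405821e+00, -2.58630400e-01]), 'qd': array([-1.59192166e-03, -2.80671933e-03,  2.38359151e-03,  6.24368256e-05,
       -6.31764087e-04, -1.83792235e-03]), 'effort': array([-1.30061094e-04, -3.91691673e+01,  1.87935019e+01,  4.23189014e+00,
        1.34878670e-02, -7.11333746e-05]), 'eef_pos': array([0.26302333, 0.56634311, 0.22157648]), 'orientation': array([ 3.06564146e+00, -6.77418841e-01, -4.38263443e-04]), 'contact_force': array([ 1.10367874, -0.64649796,  0.41752543]), 'moment': array([ 0.06173673, -0.02668824, -0.03261027]), 'width': 0.9985087309164709}
```

View pics/top0.png

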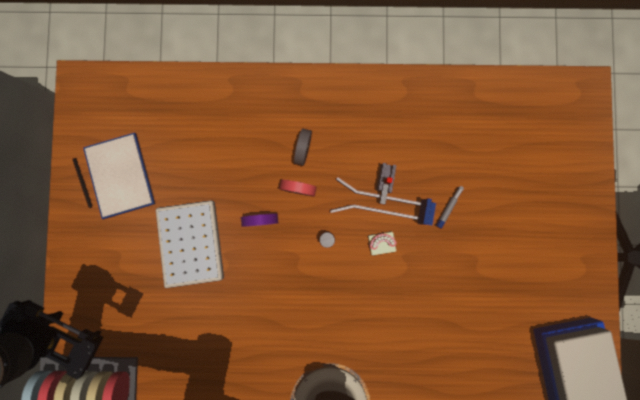

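View pics/scene0.png

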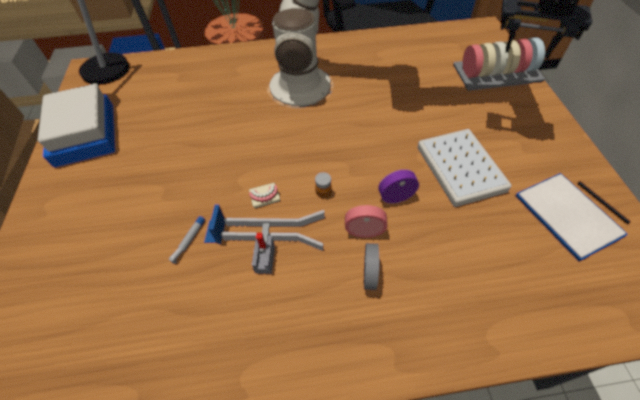

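The pink blank is at top (297,187) / scene (366,221). The look-alikes are purple (260,219) and grey (303,147) in the top view, plus coloured discs in a rack at bottom left. Only the pink one at the lane mouth fits. The dock runs to image right, with the knob at top (389,181). I'll measure and confirm in an enlarged crop.

Run:
```python
from h import *
import pickle
a,b=pickle.load(open('im0.pkl','rb'))
def blob(d,lo,hi,box):
    hsv=cv2.cvtColor(d['img'],cv2.COLOR_RGB2HSV); x0,y0,x1,y1=box
    m=np.zeros(hsv.shape[:2],np.uint8); m[y0:y1,x0:x1]=cv2.inRange(hsv,lo,hi)[y0:y1,x0:x1]; return m
def show(n,m):
    p=cv2.findNonZero(m)
    if p is None: print(n,None);return
    print(n,len(p),p[:,0].mean(0).round(2),cv2.boundingRect(p),[np.round(k,1) for k in cv2.minAreaRect(p)])
for nm,d,bx in(('top',a,(275,172,322,202)),('sc',b,(338,198,392,242))):
    for px in((297,187),(366,215)): pass
    print(nm,'pinkpx',d['img'][187,297] if nm=='top' else (d['img'][209,366],d['img'][225,366]))
    h1=blob(d,(165,90,60),(180,255,255),bx)|blob(d,(0,90,120),(5,255,255),bx); show('disc '+nm,h1)
for nm,d,bx in(('top',a,(375,165,405,205)),('sc',b,(245,220,285,275))):
    show('knob '+nm, blob(d,(0,200,120),(4,255,255),bx)|blob(d,(172,150,120),(180,255,255),bx))
for nm,d,bx in(('top',a,(410,192,440,230)),('sc',b,(200,200,232,248))): show('blue '+nm, blob(d,(105,100,30),(130,255,255),bx))
m=blob(a,(0,0,90),(180,80,255),(325,170,425,225)); m|=blob(a,(90,0,90),(140,90,255),(325,170,425,225))
for u in range(330,424,6): 
    c=np.where(m[:,u])[0]; print(u,c.tolist())
t=cv2.resize(a['img'][135:240,240:470],None,fx=3.4,fy=3.4,interpolation=2)[:, :780]
s=cv2.resize(b['img'][160:280,190:420],None,fx=1.9,fy=1.9,interpolation=2)
c=np.zeros((t.shape[0]+s.shape[0],780,3),np.uint8); c[:t.shape[0],:t.shape[1]]=t; c[t.shape[0]:,:s.shape[1]]=s
cv2.imwrite('pics/crop0.png',c[:,:,::-1])
```

```text
top pinkpx [205 105 104]
disc top 348 [298.37 187.23] (282, 180, 34, 16) [array([298.4, 187.1]), array([33.7, 10.7]), np.float64(12.5)]
sc pinkpx (array([216, 125, 127], dtype=uint8), array([114,  71,  70], dtype=uint8))
disc sc 507 [365.38 214.07] (345, 199, 45, 37) [array([368.8, 219.4]), array([31.8, 47.9]), np.float64(73.7)]
knob top 21 [388.81 179.86] (387, 178, 5, 5) [array([389., 180.]), array([4., 4.]), np.float64(90.0)]
knob sc 19 [259.42 236.11] (258, 234, 4, 5) [array([259.5, 236. ]), array([4., 3.]), np.float64(90.0)]
blue top 182 [429.03 212.48] (424, 200, 16, 26) [array([432.8, 212.3]), array([15.8, 23.5]), np.float64(8.1)]
blue sc 415 [214.18 226.26] (200, 206, 24, 37) [array([212.5, 225.3]), array([35.8, 22.8]), np.float64(74.5)]
330 []
336 [209, 210]
342 [181, 182, 183, 207, 208, 209]
348 [185, 186, 187, 206, 207, 208]
354 [189, 190, 191, 205, 206, 207]
360 [191, 192, 193, 206, 207, 208]
366 [193, 194, 207, 208, 209]
372 [194, 195, 208, 209, 210]
378 [194, 195, 196, 197, 209, 210, 211]
384 [170, 171, 172, 173, 174, 175, 176, 184, 185, 186, 187, 188, 189, 190, 191, 192, 193, 194, 195, 196, 197, 198, 199, 200, 201, 202, 203, 211, 212]
390 [184, 185, 186, 187, 188, 189, 190, 191, 197, 198, 199, 212, 213]
396 [198, 199, 200, 213, 214]
402 [199, 200, 201, 214, 215, 216]
408 [200, 201, 202, 215, 216, 217]
414 [202, 203, 216, 217, 218]
420 [202, 203, 204]
```

View pics/crop0.png

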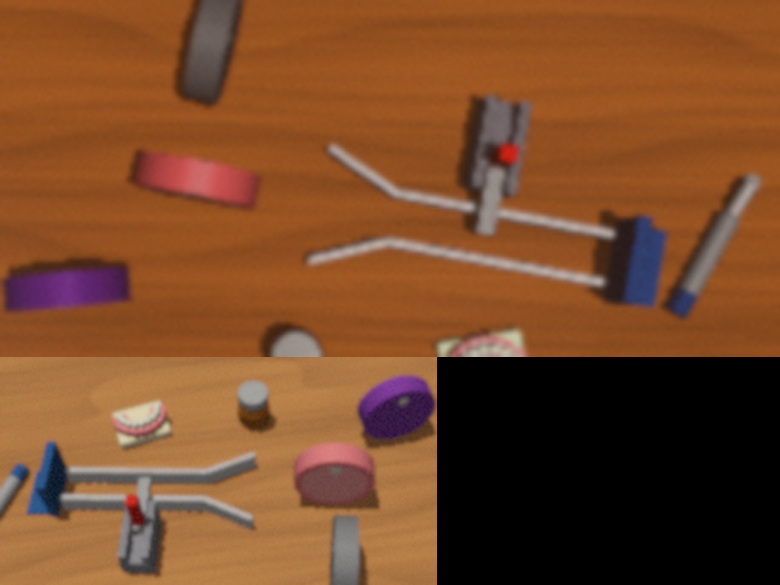

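The crop confirms the pink blank standing upright by the flared mouth, with its dot at the top, and the red knob on the bolt. Next is the geometry.

```bash
cat >> h.py <<'E'
def tri(d1,p1,d2,p2):
    A=[];B=[]
    for d,p in((d1,p1),(d2,p2)):
        o,r=ray(d,*p); r/=np.linalg.norm(r); P=np.eye(3)-np.outer(r,r); A.append(P);B.append(P@o)
    return np.linalg.lstsq(np.vstack(A),np.hstack(B),rcond=None)[0]
E
python3 - <<'E'
from h import *
import pickle
a,b=pickle.load(open('im0.pkl','rb'))
U={366:193.5,372:194.8,378:195.5,396:199,402:200,408:201,414:202.4,420:203.3}
L={360:207,366:208,372:209,378:210,384:211.4,390:212.5,396:213.5,402:215,408:216,414:217}
def fit(D):
    P=np.array([onz(a,u+0.0,v,.026)[:2] for u,v in D.items()]);c=P.mean(0);d=np.linalg.svd(P-c)[2][0]
    if d[1]>0:d=-d
    return c,d
cu,du=fit(U);cl,dl=fit(L);d=du+dl;d/=np.linalg.norm(d);n=np.array([-d[1],d[0]])
print('dirs',np.degrees(np.arctan2(du[1],du[0])),np.degrees(np.arctan2(dl[1],dl[0])),'gap',(cu-cl)@n)
mid=((cu@n)+(cl@n))/2
k1=onz(a,388.81,179.86,.092);kt=tri(a,(388.8,179.9),b,(259.4,236.1));print('knob',k1,kt)
x0=(k1[:2]@d)+.061
O=d*x0+n*mid; print('dock O',O,'yaw',np.arctan2(d[1],d[0]),'joint',k1[:2]@n-mid-.047)
# stop face check at z~.07 : top edge of blue in top img
for uv in((424,200),(423,222),(429,212.5),(434,201),(431,226)): 
    for z in(0,.07):
        q=onz(a,*uv,z)[:2]-O;print(uv,z,(q@d).round(4),(q@n).round(4))
# bolt housing corners etc.; disc
for uv in((298.4,187.1),(298.37,187.23)):
    q=onz(a,*uv,.0986)[:2]; print('disc',q,((q-O)@d,(q-O)@n))
q1=onz(a,298.4-16.85*np.cos(np.radians(12.5)),187.1-16.85*np.sin(np.radians(12.5)),.05)[:2];q2=onz(a,298.4+16.85*np.cos(np.radians(12.5)),187.1+16.85*np.sin(np.radians(12.5)),.05)[:2]
print(q1,q2,np.linalg.norm(q2-q1),'yaw',np.arctan2(*(q2-q1)[::-1]), 'mid',((q1+q2)/2-O)@d,((q1+q2)/2-O)@n)
s=manip.state();print(R.from_rotvec(s['orientation']).as_matrix().round(3))
for nm,u in(('jar',(327,239)),('jaw',(382,243))):
    q=onz(a,*u,.04)[:2]-O;print(nm,q@d,q@n)
E
```

```text
dirs -99.63891691318669 -100.05650102373865 gap 0.039647930105333386
knob [ 0.60840414 -0.14351887  0.092     ] [ 0.6089169  -0.14624804  0.08530004]
dock O [ 0.53875254 -0.19334044] yaw -1.7426712720727444 joint 0.013104360296816206
(424, 200) 0 0.0596 0.0334
(424, 200) 0.07 0.0428 0.0272
(423, 222) 0 0.0671 -0.028
(423, 222) 0.07 0.0499 -0.0305
(429, 212.5) 0 0.0792 0.0013
(429, 212.5) 0.07 0.0612 -0.0029
(434, 201) 0 0.0877 0.0358
(434, 201) 0.07 0.0692 0.0294
(431, 226) 0 0.0911 -0.0349
(431, 226) 0.07 0.0723 -0.037
disc [0.58628987 0.0903944 ] (np.float64(-0.28768455584687475), np.float64(-0.0016902557072598406))
disc [0.58595311 0.09046645] (np.float64(-0.28769794188754605), np.float64(-0.0020343684555141515))
[0.59928412 0.13792932] [0.58060665 0.04885894] 0.09100758491058056 yaw -1.7774947772114529 mid -0.2912652878942701 0.0013983593695512573
[[ 0.907 -0.421 -0.001]
 [-0.421 -0.907 -0.002]
 [ 0.     0.002 -1.   ]]
jar -0.18982659628960905 -0.12193445375548935
jaw -0.04198530645324567 -0.1053458877836298
```

Request:
step_arm([
  {"tx": 0.5, "ty": 0.4, "twist": -0.3},
  {"tx": 1.2, "ty": 1.0, "twist": -0.6},
  {"tx": 1.9, "ty": 1.6, "twist": -1.0},
  {"tx": 2.6, "ty": 2.2, "twist": -1.3},
  {"tx": 3.3, "ty": 2.8, "twist": -1.6},
  {"tx": 4.0, "ty": 3.4, "twist": -1.88},
  {"tx": 4.7, "ty": 4.0, "twist": -1.88},
  {"tx": 5.2, "ty": 4.4, "twist": -1.88},
], claw=50, force=20)

```text
schema error: expected keys tx, ty, tz, twist
```

```bash
cat >> h.py <<'E'
O=np.array([.5388,-.1933]);yaw=-1.7427
d_=np.array([np.cos(yaw),np.sin(yaw)]);n_=np.array([-d_[1],d_[0]])
def go(xd,yd,z):  # print shift to a dock-frame target in tool units
    s=manip.state();M=R.from_rotvec(s['orientation']).as_matrix();p=s['eef_pos']
    w=np.r_[O+d_*xd+n_*yd,z]-p
    q=p[:2]-O
    print('t',round(s['t'],2),'tcp dock',(q@d_).round(4),(q@n_).round(4),p[2].round(4),'tool units',(M.T@w/.05).round(3),'yaw y err deg',np.degrees(np.arctan2(M[1,1],M[0,1])-yaw).round(2),'w',round(s['width'],3),'F',np.round(s['contact_force'],1))
E
python3 -c "
from h import *
go(-.061,.060,.14)"
```

```text
t 0.1 tcp dock -0.7013 -0.4017 0.2216 tool units [12.245  9.961  1.654] yaw y err deg -15.07 w 0.999 F [ 1.1 -0.6  0.4]
```

All four keys are required.

Request:
step_arm([
  {"tx": 0.5, "ty": 0.4, "tz": 0, "twist": -0.3},
  {"tx": 1.2, "ty": 1.0, "tz": 0, "twist": -0.6},
  {"tx": 1.9, "ty": 1.6, "tz": 0, "twist": -1.0},
  {"tx": 2.6, "ty": 2.2, "tz": 0, "twist": -1.3},
  {"tx": 3.3, "ty": 2.8, "tz": 0, "twist": -1.6},
  {"tx": 4.0, "ty": 3.4, "tz": 0, "twist": -1.88},
  {"tx": 4.7, "ty": 4.0, "tz": 0, "twist": -1.88},
  {"tx": 5.2, "ty": 4.4, "tz": 0, "twist": -1.88},
], claw=50, force=20)

```text
t: 0.9
eef_pos: [0.4065, 0.2551, 0.2224]
orientation: [3.129, -0.272, -0.001]
contact_force: [-0.3, -0.3, -0.0]
width: 0.581
```

```bash
python3 -c "
from h import *
go(-.061,.060,.14)"
```

```text
t 0.9 tcp dock -0.4191 -0.207 0.2224 tool units [5.354 7.153 1.649] yaw y err deg -0.1 w 0.581 F [-0.3 -0.3 -0. ]
```

Request:
step_arm([
  {"tx": 0.4, "ty": 0.5, "tz": 0, "twist": 0},
  {"tx": 1.0, "ty": 1.2, "tz": 0, "twist": 0},
  {"tx": 1.6, "ty": 2.0, "tz": 0, "twist": 0},
  {"tx": 2.2, "ty": 2.8, "tz": 0, "twist": 0},
  {"tx": 2.8, "ty": 3.6, "tz": 0, "twist": 0},
  {"tx": 3.4, "ty": 4.4, "tz": 0, "twist": 0},
  {"tx": 4.0, "ty": 5.2, "tz": 0, "twist": 0},
  {"tx": 4.5, "ty": 5.9, "tz": 0, "twist": 0},
])

```text
t: 1.7
eef_pos: [0.578, -0.0738, 0.222]
orientation: [3.13, -0.272, -0.001]
contact_force: [0.6, 1.0, 0.4]
width: 0.576
```

```bash
python3 -c "
from h import *
go(-.061,.060,.14)"
```

```text
t 1.7 tcp dock -0.1245 0.0182 0.222 tool units [0.84  1.268 1.64 ] yaw y err deg -0.08 w 0.576 F [0.6 1.  0.4]
```

Request:
step_arm([
  {"tx": 0.4, "ty": 0.6, "tz": 0.2, "twist": 0},
  {"tx": 0.84, "ty": 1.2, "tz": 0.6, "twist": 0},
  {"tx": 0.84, "ty": 1.27, "tz": 1.1, "twist": 0},
  {"tx": 0.84, "ty": 1.27, "tz": 1.5, "twist": 0},
  {"tx": 0.84, "ty": 1.27, "tz": 1.64, "twist": 0},
  {"tx": 0.84, "ty": 1.27, "tz": 1.64, "twist": 0},
])

```text
t: 2.3
eef_pos: [0.6072, -0.1411, 0.1392]
orientation: [3.13, -0.27, -0.005]
contact_force: [1.1, -0.2, -0.1]
width: 0.569
```

Run:
```python
from h import *
go(-.061,.060,.066)
w=snap('wrist');b=snap('scene')
c=np.vstack([cv2.resize(w['img'],(480,300)),cv2.resize(b['img'][160:280,190:382],(480,300),interpolation=2)])
cv2.imwrite('pics/k1.png',c[:,:,::-1])
```

```text
t 2.3 tcp dock -0.0631 0.0585 0.1392 tool units [0.035 0.041 1.465] yaw y err deg -0.02 w 0.569 F [ 1.1 -0.2 -0.1]
```

View pics/k1.png

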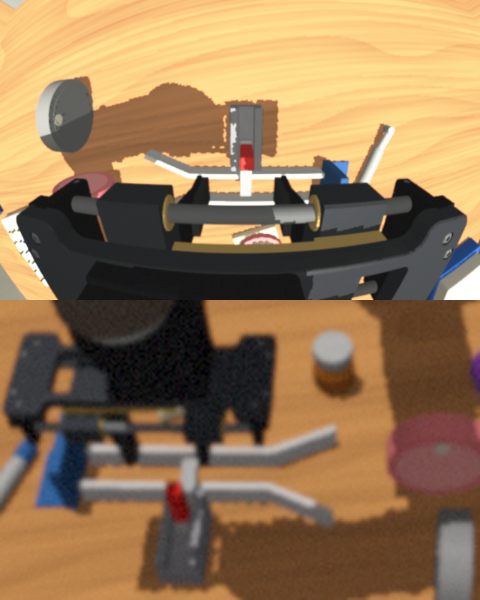

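The wrist view shows the red knob (245,155) centred between the fingers, and the scene view shows nothing in the way. Descending.

Request:
step_arm([
  {"tx": 0.03, "ty": 0.04, "tz": 0.4, "twist": 0},
  {"tx": 0.03, "ty": 0.04, "tz": 0.8, "twist": 0},
  {"tx": 0.03, "ty": 0.04, "tz": 1.2, "twist": 0},
  {"tx": 0.03, "ty": 0.04, "tz": 1.45, "twist": 0},
  {"tx": 0.03, "ty": 0.04, "tz": 1.45, "twist": 0},
])

```text
t: 2.9
eef_pos: [0.6085, -0.1431, 0.0672]
orientation: [3.13, -0.27, -0.003]
contact_force: [-0.2, 0.3, 0.5]
width: 0.576
```

Request:
step_arm([
  {"tx": 0, "ty": 0, "tz": 0, "twist": 0},
  {"tx": 0, "ty": 0, "tz": 0, "twist": 0},
  {"tx": 0, "ty": 0, "tz": 0, "twist": 0},
  {"tx": 0, "ty": 0, "tz": 0, "twist": 0},
  {"tx": 0, "ty": 0, "tz": 0, "twist": 0},
  {"tx": 0, "ty": 0, "tz": 0, "twist": 0},
], claw=0, force=20)

```text
t: 3.5
eef_pos: [0.6083, -0.1465, 0.0686]
orientation: [3.126, -0.269, -0.003]
contact_force: [-1.1, -10.5, 1.0]
width: 0.161
```

```bash
python3 -c "
from h import *
go(-.061,.107,.066)"
```

```text
t 3.5 tcp dock -0.0579 0.0605 0.0686 tool units [ 0.931 -0.061  0.05 ] yaw y err deg 0.0 w 0.161 F [ -1.1 -10.5   1. ]
```

Request:
step_arm([
  {"tx": 0.1, "ty": 0.08, "tz": 0, "twist": 0},
  {"tx": 0.3, "ty": 0.08, "tz": 0, "twist": 0},
  {"tx": 0.5, "ty": 0.08, "tz": 0, "twist": 0},
  {"tx": 0.7, "ty": 0.08, "tz": 0, "twist": 0},
  {"tx": 0.9, "ty": 0.08, "tz": 0, "twist": 0},
  {"tx": 1.0, "ty": 0.08, "tz": 0, "twist": 0},
  {"tx": 1.0, "ty": 0.08, "tz": 0, "twist": 0},
  {"tx": 1.0, "ty": 0.08, "tz": 0, "twist": 0},
])

```text
t: 4.3
eef_pos: [0.6543, -0.1551, 0.0684]
orientation: [-3.129, 0.271, 0.014]
contact_force: [-10.6, 6.0, 11.1]
width: 0.161
```

```bash
python3 -c "
from h import *
go(-.061,.107,.066)"
```

```text
t 4.3 tcp dock -0.0574 0.1072 0.0684 tool units [-0.004 -0.071  0.048] yaw y err deg -0.04 w 0.161 F [-10.6   6.   11.1]
```

Request:
step_arm([
  {"tx": -0.05, "ty": -0.04, "tz": 0, "twist": 0},
  {"tx": -0.05, "ty": -0.04, "tz": 0, "twist": 0},
  {"tx": -0.05, "ty": -0.04, "tz": 0, "twist": 0},
  {"tx": -0.05, "ty": -0.04, "tz": 0, "twist": 0},
  {"tx": -0.05, "ty": -0.04, "tz": -0.5, "twist": 0},
  {"tx": -0.05, "ty": -0.04, "tz": -1.2, "twist": 0},
  {"tx": -0.05, "ty": -0.04, "tz": -2.0, "twist": 0},
  {"tx": -0.05, "ty": -0.04, "tz": -2.2, "twist": 0},
], claw=50)

```text
t: 5.1
eef_pos: [0.6585, -0.1543, 0.1838]
orientation: [3.129, -0.269, 0.016]
contact_force: [-0.0, -0.3, 0.7]
width: 0.572
```

```bash
sed -i 's/^O=np.array.*/O=np.array([.5388,-.1933])+.0035*np.array([-.171,-.985])/' h.py
python3 - <<'E'
from h import *
go(-.40,0,.20)
w=snap('wrist');a=snap('top')
c=np.vstack([cv2.resize(w['img'],(480,300)),cv2.resize(a['img'][135:240,240:408],(480,300),interpolation=2)])
cv2.imwrite('pics/k2.png',c[:,:,::-1])
E
```

```text
Traceback (most recent call last):
  File "h.py", line 22, in <module>
    d_=np.array([np.cos(yaw),np.sin(yaw)]);n_=np.array([-d_[1],d_[0]])
                        ^^^
NameError: name 'yaw' is not defined
```

```bash
sed -i 's/^O=np.array.*/&;yaw=-1.7427/' h.py
python3 - <<'E'
from h import *
go(-.40,0,.20)
w=snap('wrist');a=snap('top')
c=np.vstack([cv2.resize(w['img'],(480,300)),cv2.resize(a['img'][135:240,240:408],(480,300),interpolation=2)])
cv2.imwrite('pics/k2.png',c[:,:,::-1])
E
```

```text
t 5.1 tcp dock -0.0624 0.1113 0.1838 tool units [-2.221 -6.753 -0.348] yaw y err deg 0.01 w 0.572 F [-0.  -0.3  0.7]
```

View pics/k2.png

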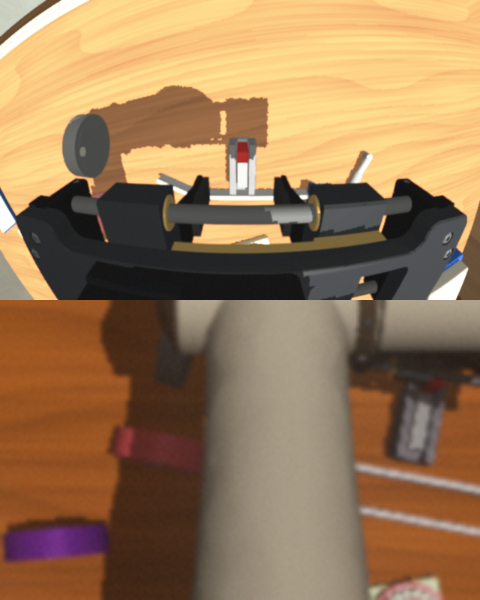

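The bolt is fully open (knob at wrist (242,150), bar off the lane) and the disc is undisturbed. Moving behind the disc.

Request:
step_arm([
  {"tx": -0.2, "ty": -0.5, "tz": -0.2, "twist": 0},
  {"tx": -0.5, "ty": -1.4, "tz": -0.34, "twist": 0},
  {"tx": -0.8, "ty": -2.3, "tz": -0.34, "twist": 0},
  {"tx": -1.1, "ty": -3.2, "tz": -0.34, "twist": 0},
  {"tx": -1.4, "ty": -4.1, "tz": -0.34, "twist": 0},
  {"tx": -1.7, "ty": -5.0, "tz": -0.34, "twist": 0},
  {"tx": -2.0, "ty": -5.9, "tz": -0.34, "twist": 0},
  {"tx": -2.22, "ty": -6.75, "tz": -0.34, "twist": 0},
], claw=0)

```text
t: 6.0
eef_pos: [0.6025, 0.1997, 0.1928]
orientation: [3.128, -0.27, -0.005]
contact_force: [0.8, 0.4, 0.2]
width: 0.015
```

Run:
```python
from h import *
go(-.40,0,.045)
w=snap('wrist');a=snap('scene')
c=np.vstack([cv2.resize(w['img'],(480,300)),cv2.resize(a['img'][130:280,230:470],(480,300),interpolation=2)])
cv2.imwrite('pics/k3.png',c[:,:,::-1])
```

```text
t 6.0 tcp dock -0.4016 -0.0045 0.1928 tool units [0.099 0.025 2.956] yaw y err deg -0.01 w 0.015 F [0.8 0.4 0.2]
```

View pics/k3.png

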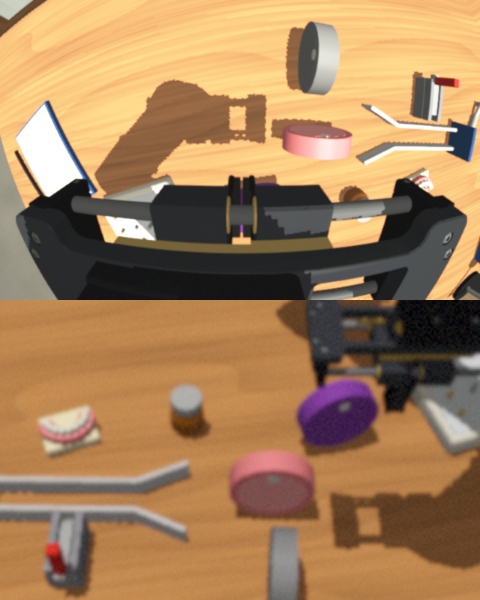

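The disc (318,140) is ahead of the closed fingers. The purple look-alike is about 80 mm to the side, so the descent is clear.

Request:
step_arm([
  {"tx": 0.1, "ty": 0, "tz": 0.6, "twist": 0},
  {"tx": 0.1, "ty": 0, "tz": 1.3, "twist": 0},
  {"tx": 0.1, "ty": 0, "tz": 2.0, "twist": 0},
  {"tx": 0.1, "ty": 0, "tz": 2.6, "twist": 0},
  {"tx": 0.1, "ty": 0, "tz": 2.95, "twist": 0},
  {"tx": 0.1, "ty": 0, "tz": 2.95, "twist": 0},
  {"tx": 0.1, "ty": 0, "tz": 2.95, "twist": 0},
])

```text
t: 6.8
eef_pos: [0.6089, 0.1963, 0.0467]
orientation: [3.129, -0.271, -0.002]
contact_force: [-0.2, 0.8, -0.0]
width: 0.005
```

Run:
```python
from h import *
go(-.36,0,.045)
w=snap('wrist')
cv2.imwrite('pics/k4.png',w['img'][:,:,::-1])
```

```text
t 6.8 tcp dock -0.3994 0.0024 0.0467 tool units [-0.047  0.787  0.036] yaw y err deg -0.04 w 0.005 F [-0.2  0.8 -0. ]
```

View pics/k4.png

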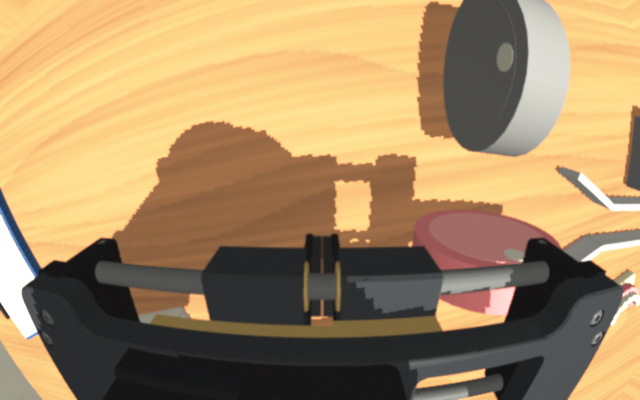

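Request:
step_arm([
  {"tx": -0.03, "ty": 0.3, "tz": 0, "twist": 0},
  {"tx": -0.04, "ty": 0.6, "tz": 0, "twist": 0},
  {"tx": -0.04, "ty": 0.8, "tz": 0, "twist": 0},
  {"tx": -0.04, "ty": 1.0, "tz": 0, "twist": 0},
  {"tx": -0.04, "ty": 1.2, "tz": 0, "twist": 0},
  {"tx": -0.04, "ty": 1.4, "tz": 0, "twist": 0},
  {"tx": -0.04, "ty": 1.6, "tz": 0, "twist": 0},
  {"tx": -0.04, "ty": 1.8, "tz": 0, "twist": 0},
])

```text
t: 7.65
eef_pos: [0.5914, 0.108, 0.0475]
orientation: [3.13, -0.27, -0.0]
contact_force: [0.3, -0.0, -0.1]
width: 0.009
```

Run:
```python
from h import *
go(-.061,0,.045)
w=snap('scene');v=snap('wrist')
cv2.imwrite('pics/k5.png',np.vstack([cv2.resize(w['img'][150:280,190:430],(480,260),interpolation=2),cv2.resize(v['img'],(480,300))])[:,:,::-1])
```

```text
t 7.65 tcp dock -0.3093 0.0003 0.0475 tool units [-4.000e-03  4.967e+00  5.000e-02] yaw y err deg -0.02 w 0.009 F [ 0.3 -0.  -0.1]
```

View pics/k5.png

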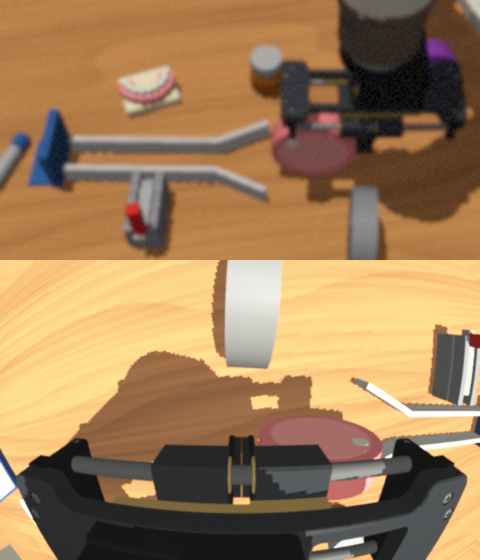

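The disc is upright and rolling (its dot has moved forward) and heads into the flared mouth. Following it.

Request:
step_arm([
  {"tx": 0, "ty": 0.2, "tz": 0, "twist": 0},
  {"tx": 0, "ty": 0.4, "tz": 0, "twist": 0},
  {"tx": 0, "ty": 0.65, "tz": 0, "twist": 0},
  {"tx": 0, "ty": 0.9, "tz": 0, "twist": 0},
  {"tx": 0, "ty": 1.15, "tz": 0, "twist": 0},
  {"tx": 0, "ty": 1.4, "tz": 0, "twist": 0},
  {"tx": 0, "ty": 1.6, "tz": 0, "twist": 0},
  {"tx": 0, "ty": 1.8, "tz": 0, "twist": 0},
])

```text
t: 8.55
eef_pos: [0.5759, 0.0191, 0.0475]
orientation: [3.13, -0.271, -0.0]
contact_force: [0.3, 0.1, 0.6]
width: 0.008
```

Run:
```python
from h import *
go(-.061,0,.045)
w=snap('scene');v=snap('wrist')
cv2.imwrite('pics/k6.png',np.vstack([cv2.resize(w['img'][150:280,190:430],(480,260),interpolation=2),cv2.resize(v['img'],(480,300))])[:,:,::-1])
```

```text
t 8.55 tcp dock -0.2191 0.0003 0.0475 tool units [-3.000e-03  3.163e+00  5.100e-02] yaw y err deg -0.04 w 0.008 F [0.3 0.1 0.6]
```

View pics/k6.png

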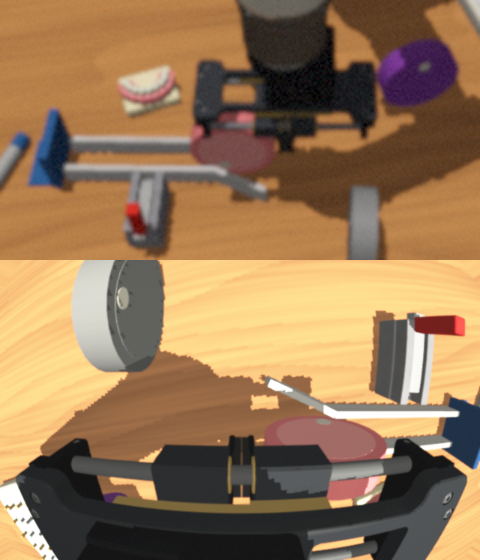

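The disc is entering the lane mouth, upright. Continuing.

Request:
step_arm([
  {"tx": 0, "ty": 0.2, "tz": 0, "twist": 0},
  {"tx": 0, "ty": 0.4, "tz": 0, "twist": 0},
  {"tx": 0, "ty": 0.65, "tz": 0, "twist": 0},
  {"tx": 0, "ty": 0.9, "tz": 0, "twist": 0},
  {"tx": 0, "ty": 1.15, "tz": 0, "twist": 0},
  {"tx": 0, "ty": 1.4, "tz": 0, "twist": 0},
  {"tx": 0, "ty": 1.65, "tz": 0, "twist": 0},
  {"tx": 0, "ty": 1.9, "tz": 0, "twist": 0},
])

```text
t: 9.45
eef_pos: [0.5596, -0.0746, 0.0475]
orientation: [3.13, -0.271, -0.0]
contact_force: [-0.3, 0.2, -0.4]
width: 0.006
```

Request:
step_arm([
  {"tx": 0, "ty": 0.2, "tz": 0, "twist": 0},
  {"tx": 0, "ty": 0.4, "tz": 0, "twist": 0},
  {"tx": 0, "ty": 0.6, "tz": 0, "twist": 0},
  {"tx": 0, "ty": 0.75, "tz": 0, "twist": 0},
  {"tx": 0, "ty": 0.9, "tz": 0, "twist": 0},
  {"tx": 0, "ty": 1.0, "tz": 0, "twist": 0},
  {"tx": 0, "ty": 1.0, "tz": 0, "twist": 0},
  {"tx": 0, "ty": 1.0, "tz": 0, "twist": 0},
])

```text
t: 10.25
eef_pos: [0.5514, -0.1227, 0.0476]
orientation: [-3.13, 0.27, -0.0]
contact_force: [-0.2, 0.5, 0.0]
width: 0.006
```

Run:
```python
from h import *
go(-.064,0,.045)
w=snap('scene');v=snap('wrist')
cv2.imwrite('pics/k7.png',np.vstack([cv2.resize(w['img'][150:280,190:430],(480,260),interpolation=2),cv2.resize(v['img'],(480,300))])[:,:,::-1])
```

```text
t 10.25 tcp dock -0.0753 0.0003 0.0476 tool units [-0.006  0.225  0.051] yaw y err deg -0.02 w 0.006 F [-0.2  0.5  0. ]
```

View pics/k7.png

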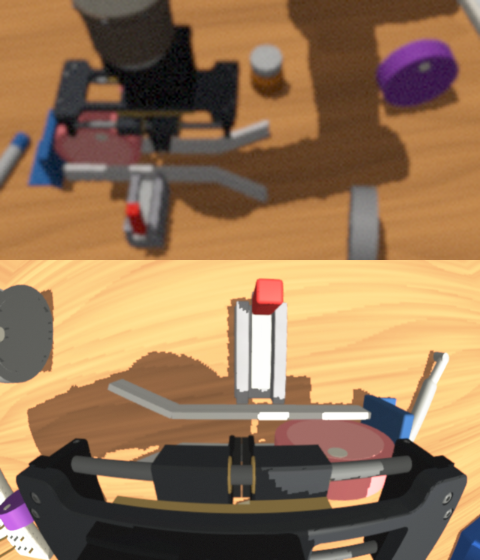

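The disc stands in the lane at or near the blue stop. Nudging gently until there is contact.

Request:
step_arm([
  {"tx": 0, "ty": 0.06, "tz": 0, "twist": 0},
  {"tx": 0, "ty": 0.12, "tz": 0, "twist": 0},
  {"tx": 0, "ty": 0.18, "tz": 0, "twist": 0},
  {"tx": 0, "ty": 0.22, "tz": 0, "twist": 0},
  {"tx": 0, "ty": 0.22, "tz": 0, "twist": 0},
  {"tx": 0, "ty": 0.22, "tz": 0, "twist": 0},
])

```text
t: 10.95
eef_pos: [0.5494, -0.1336, 0.0475]
orientation: [3.13, -0.271, 0.0]
contact_force: [0.7, 0.5, 0.9]
width: 0.005
```

```bash
python3 -c "
from h import *
go(-.060,0,.045)"
```

```text
t 10.95 tcp dock -0.0641 0.0002 0.0475 tool units [-0.004  0.082  0.051] yaw y err deg -0.03 w 0.005 F [0.7 0.5 0.9]
```

Request:
step_arm([
  {"tx": 0, "ty": 0.04, "tz": 0, "twist": 0},
  {"tx": 0, "ty": 0.08, "tz": 0, "twist": 0},
  {"tx": 0, "ty": 0.08, "tz": 0, "twist": 0},
])

```text
t: 11.25
eef_pos: [0.5486, -0.1377, 0.0475]
orientation: [3.13, -0.271, -0.0]
contact_force: [1.0, 0.0, -0.3]
width: 0.002
```

Request:
step_arm([
  {"tx": 0, "ty": 0.04, "tz": 0, "twist": 0},
  {"tx": 0, "ty": 0.06, "tz": 0, "twist": 0},
  {"tx": 0, "ty": 0.06, "tz": 0, "twist": 0},
])

```text
t: 11.55
eef_pos: [0.5488, -0.1391, 0.0476]
orientation: [-3.128, 0.271, -0.002]
contact_force: [-1.1, 6.3, 0.9]
width: 0.008
```

Run:
```python
from h import *
go(-.060,0,.045)
v=snap('wrist')['img'][180:380,280:600];w=snap('scene')['img'][180:260,190:318]
cv2.imwrite('pics/k8.png',np.vstack([cv2.resize(w,(480,300),interpolation=2),cv2.resize(v,(480,300),interpolation=2)])[:,:,::-1])
```

```text
t 11.55 tcp dock -0.0586 0.0005 0.0476 tool units [-0.011 -0.027  0.052] yaw y err deg -0.04 w 0.008 F [-1.1  6.3  0.9]
```

View pics/k8.png

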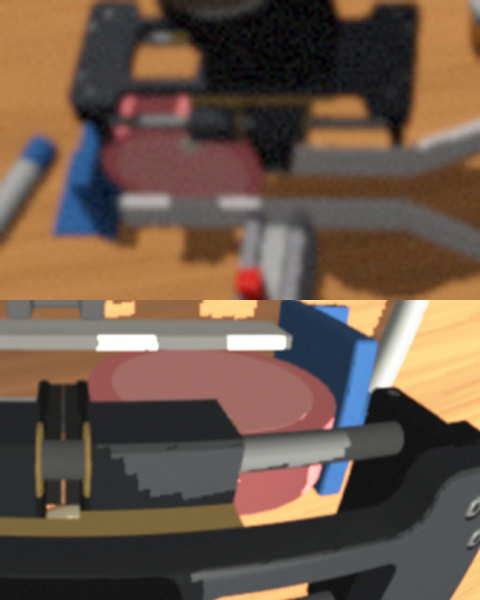

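A 6 N reaction appeared at TCP x = -59 mm and the disc sits against the stop face. Backing off gently and rising.

Request:
step_arm([
  {"tx": 0, "ty": -0.03, "tz": 0, "twist": 0},
  {"tx": 0, "ty": -0.06, "tz": 0, "twist": 0},
  {"tx": 0, "ty": -0.12, "tz": 0, "twist": 0},
  {"tx": 0, "ty": -0.25, "tz": 0, "twist": 0},
  {"tx": 0, "ty": -0.4, "tz": -0.3, "twist": 0},
  {"tx": 0, "ty": -0.4, "tz": -1.0, "twist": 0},
  {"tx": 0, "ty": -0.4, "tz": -1.8, "twist": 0},
  {"tx": 0, "ty": -0.4, "tz": -2.2, "twist": 0},
])

```text
t: 12.45
eef_pos: [0.5534, -0.1206, 0.1612]
orientation: [3.13, -0.269, 0.009]
contact_force: [0.8, -0.3, 0.9]
width: 0.003
```

```bash
python3 -c "
from h import *
go(-.061,.107,.068)"
```

```text
t 12.45 tcp dock -0.0776 0.0019 0.1612 tool units [2.091 0.334 1.877] yaw y err deg 0.03 w 0.003 F [ 0.8 -0.3  0.9]
```

Request:
step_arm([
  {"tx": 0.5, "ty": 0.1, "tz": 0, "twist": 0},
  {"tx": 1.2, "ty": 0.2, "tz": 0, "twist": 0},
  {"tx": 1.9, "ty": 0.33, "tz": 0, "twist": 0},
  {"tx": 2.09, "ty": 0.33, "tz": 0.3, "twist": 0},
  {"tx": 2.09, "ty": 0.33, "tz": 0.9, "twist": 0},
  {"tx": 2.09, "ty": 0.33, "tz": 1.5, "twist": 0},
  {"tx": 2.09, "ty": 0.33, "tz": 1.85, "twist": 0},
  {"tx": 2.09, "ty": 0.33, "tz": 1.85, "twist": 0},
], claw=50)

```text
t: 13.25
eef_pos: [0.6487, -0.1543, 0.0609]
orientation: [-3.13, 0.271, 0.013]
contact_force: [-0.5, 0.7, -0.4]
width: 0.56
```

Request:
step_arm([
  {"tx": 0, "ty": 0, "tz": 0, "twist": 0},
  {"tx": 0, "ty": 0, "tz": 0, "twist": 0},
  {"tx": 0, "ty": 0, "tz": 0, "twist": 0},
  {"tx": 0, "ty": 0, "tz": 0, "twist": 0},
  {"tx": 0, "ty": 0, "tz": 0, "twist": 0},
  {"tx": 0, "ty": 0, "tz": 0, "twist": 0},
], claw=0, force=20)

```text
t: 13.85
eef_pos: [0.652, -0.1546, 0.0656]
orientation: [-3.129, 0.27, -0.001]
contact_force: [-0.5, 2.0, 1.2]
width: 0.159
```

```bash
python3 -c "
from h import *
go(-.061,.047,.068)"
```

```text
t 13.85 tcp dock -0.061 0.1049 0.0656 tool units [-1.158e+00  1.000e-03 -4.800e-02] yaw y err deg -0.03 w 0.159 F [-0.5  2.   1.2]
```

Request:
step_arm([
  {"tx": -0.1, "ty": 0, "tz": 0, "twist": 0},
  {"tx": -0.3, "ty": 0, "tz": 0, "twist": 0},
  {"tx": -0.5, "ty": 0, "tz": 0, "twist": 0},
  {"tx": -0.7, "ty": 0, "tz": 0, "twist": 0},
  {"tx": -0.9, "ty": 0, "tz": 0, "twist": 0},
  {"tx": -1.1, "ty": 0, "tz": 0, "twist": 0},
  {"tx": -1.2, "ty": 0, "tz": 0, "twist": 0},
  {"tx": -1.24, "ty": 0, "tz": 0, "twist": 0},
])

```text
t: 14.65
eef_pos: [0.5928, -0.1441, 0.0656]
orientation: [-3.13, 0.269, -0.01]
contact_force: [9.7, 1.4, -2.1]
width: 0.161
```

Request:
step_arm([
  {"tx": 0, "ty": 0, "tz": 0, "twist": 0},
  {"tx": 0, "ty": 0, "tz": 0, "twist": 0},
])

```text
t: 14.85
eef_pos: [0.5928, -0.1442, 0.0656]
orientation: [-3.13, 0.269, -0.008]
contact_force: [5.8, 2.6, 0.7]
width: 0.159
```

```bash
python3 -c "
from h import *
go(-.061,.047,.068)"
```

```text
t 14.85 tcp dock -0.0611 0.0448 0.0656 tool units [ 0.045  0.003 -0.048] yaw y err deg 0.01 w 0.159 F [5.8 2.6 0.7]
```

The bolt travelled 60 mm and met its end with about 6–10 N. Releasing and rising.

Request:
step_arm([
  {"tx": 0.02, "ty": 0, "tz": 0, "twist": 0},
  {"tx": 0.02, "ty": 0, "tz": 0, "twist": 0},
  {"tx": 0.02, "ty": 0, "tz": 0, "twist": 0},
  {"tx": 0.02, "ty": 0, "tz": 0, "twist": 0},
  {"tx": 0.02, "ty": 0, "tz": -0.5, "twist": 0},
  {"tx": 0.02, "ty": 0, "tz": -1.2, "twist": 0},
  {"tx": 0.02, "ty": 0, "tz": -2.0, "twist": 0},
  {"tx": 0.02, "ty": 0, "tz": -2.8, "twist": 0},
], claw=50)

```text
t: 15.65
eef_pos: [0.5908, -0.1447, 0.206]
orientation: [3.13, -0.271, -0.003]
contact_force: [0.9, -0.3, 0.2]
width: 0.573
```

Request:
step_arm([
  {"tx": -0.4, "ty": -0.8, "tz": -0.3, "twist": 0},
  {"tx": -0.8, "ty": -1.6, "tz": -0.3, "twist": 0},
  {"tx": -1.2, "ty": -2.4, "tz": -0.3, "twist": 0},
  {"tx": -1.6, "ty": -3.2, "tz": -0.3, "twist": 0},
  {"tx": -2.0, "ty": -4.0, "tz": -0.3, "twist": 0},
  {"tx": -2.4, "ty": -4.8, "tz": -0.3, "twist": 0},
  {"tx": -2.6, "ty": -5.4, "tz": -0.3, "twist": 0},
  {"tx": -2.6, "ty": -5.4, "tz": -0.3, "twist": 0},
])

```text
t: 16.45
eef_pos: [0.509, 0.1466, 0.22]
orientation: [-3.131, 0.263, 0.0]
contact_force: [0.2, -0.0, -0.7]
width: 0.576
```

Run:
```python
from h import *
go(-.061,.047,.2)
w=snap('scene');a=snap('top')
cv2.imwrite('pics/k9.png',np.vstack([cv2.resize(w['img'][180:280,190:350],(480,300),interpolation=2),cv2.resize(a['img'][150:250,310:470],(480,300),interpolation=2)])[:,:,::-1])
hsv=cv2.cvtColor(a['img'],cv2.COLOR_RGB2HSV);m=cv2.inRange(hsv,(0,200,120),(4,255,255))|cv2.inRange(hsv,(172,150,120),(180,255,255))
m2=np.zeros_like(m);m2[165:200,375:405]=m[165:200,375:405];p=cv2.findNonZero(m2)
if p is not None:
    q=onz(a,*p[:,0].mean(0),.092)[:2]-O;print('knob',len(p),q@d_,q@n_-.047)
m=cv2.inRange(hsv,(165,90,60),(180,255,255))|cv2.inRange(hsv,(0,90,120),(4,190,255))
m2[:]=0;m2[195:222,380:430]=m[195:222,380:430];p=cv2.findNonZero(m2)
if p is not None:
    r=cv2.minAreaRect(p);q=onz(a,*r[0],.09)[:2]-O;print('disc',len(p),r,q@d_,q@n_)
```

```text
t 16.45 tcp dock -0.3333 -0.0875 0.22 tool units [2.668 5.457 0.399] yaw y err deg 0.24 w 0.576 F [ 0.2 -0.  -0.7]
knob 21 -0.06467184546029665 -0.0007122769236779722
disc 354 ((407.7466735839844, 208.1023712158203), (33.714351654052734, 11.064332962036133), 10.007980346679688) -0.0033233930565796602 -0.0030271736204995907
```

View pics/k9.png

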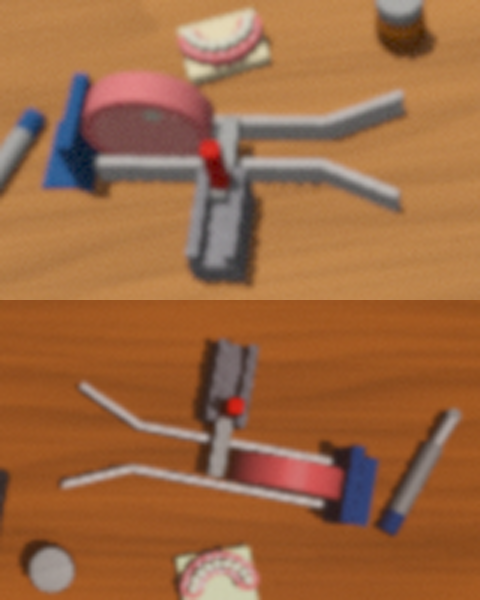

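The disc is upright against the blue stop and the bolt is closed behind it (knob about 0 mm open). Nothing else has moved.

```bash
python3 -c "
from h import *
print(manip.sign_off())"
```

```text
the job is handed in; nothing more can be done
None
```

The job is done and handed in at about 16.5 s of the 72 s. I gripped the knob and drew the bolt back until it met its end. I then rolled the pink blank into the lane by pushing it from behind with closed fingers, until it pressed on the blue stop at about 6 N. After backing off, I slid the bolt 60 mm closed, to its other end, and moved the arm clear.

**Last checks, from the top view:**
- **Bolt:** it reads -0.7 mm open, so fully closed within measuring error.
- **Blank:** it stands upright, about 3 mm short of the parking place in my measured dock frame. Measured against the knob instead, it is within 1 mm, so the 3 mm is mostly my dock calibration.
- **Bystanders:** the jaw model, jar and handpiece look unmoved by eye, but I did not measure them.

**One disagreement:** the camera placed the knob about 3.5 mm off along the lane from where the fingers found it, so I corrected my dock position by that much partway through. I did not measure the blank's rotation or its settling time. I judged the rolling from the white dot changing position in the wrist and scene pictures. I viewed 12 pictures, two past the budget of 10.

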